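Make up the soldering and setting kits

TASK

Make up two bench kits from the stock in the middle. Soldering kit, in the steel two-bay tray: the charcoal block in the long bay and the smallest glass-topped tin in the short bay; setting kit, in the wooden three-bay tray: the ring clamp in the long bay, and the largest tin and the bur stand in the two square bays, one in each, whichever way round. Everything must end flat on the floor of its bay, the same way up as now and never tipped over, and the middle-sized tin, the flux jar and the doming block stay where they are.

Things in the scene. Friction and masses are not known exactly. Their poses are not given: they have to be found in the camera images.
- charcoal_block: jeweller's charcoal soldering block, black, bound with two thin iron wires: 90 (its x) by 55 (its y) by 30 mm high, loose, lying flat; origin at the centre of its underside, z up. Starts at the far side of the stock, its long axis within 17 degrees of crosswise (world y)
- tin_small: the smallest of three round aluminium watchmaker's tins with glass tops: diameter 32 mm, height 20 mm, straight-sided; loose; origin at the centre of its underside, z up. It holds little squares of solder
- ring_clamp: wooden hand ring clamp lying flat: a light hardwood bar 130 mm long (its x) by 26 (its y) by 24 mm high with a brass ferrule round its middle (17 mm long at most, under 1 mm proud) and a dark wedge at one end; its mass is centred; loose; origin at the centre of its underside, z up. Starts at the far side of the stock, its long axis within 17 degrees of crosswise (world y)
- tin_large: the largest of three round aluminium watchmaker's tins with glass tops: diameter 60 mm, height 28 mm, straight-sided; loose; origin at the centre of its underside, z up. It holds stones
- bur_stand: round dark wooden bur stand: a drum of diameter 50 mm and height 25 mm with a ring of small steel burs standing up in it, to 54 mm above its underside and at most 17 mm from its axis; loose; grip the drum; origin at the centre of its underside, z up
- soldering_tray: the steel tray, two white-lined bays, fixed: 175 (x) by 84 mm (y) outside, walls 3 mm thick, tops 14 mm and floor 3 mm above the bench. Origin: centre of its underside, z up. Inside, the long bay is 110 (x) by 78 mm, centre x = -29.5, y = 0 mm; the short bay 56 (x) by 78 mm, centre x = +56.5, y = 0 mm. Left or right of the stock, its x within 23 degrees of world x
- setting_tray: the light wooden tray, three bays, fixed: 178 (x) by 154 mm (y) outside, walls 6 mm thick, tops 13 mm and floor 4 mm above the bench. Origin: centre of its underside, z up. Inside, the long bay is 166 (x) by 52 mm, centre x = 0, y = -45 mm; the square bays 80 (x) by 84 mm, centres x = -43 and +43, y = +29 mm. On the other side of the stock, its x within 23 degrees of world x
- tin_mid: the middle-sized of three round aluminium watchmaker's tins with glass tops: diameter 45 mm, height 24 mm, straight-sided; loose; origin at the centre of its underside, z up. To be left alone
- flux_jar: white porcelain flux jar with a knobbed lid: diameter 46 mm, height 48 mm; loose; origin at the centre of its underside, z up. To be left alone
- doming_block: bright steel doming block, a 44 mm cube with round hollows in its faces; loose, about 0.6 kg; origin at the centre of its underside, z up. To be left alone

How it is judged:
At the end, for the whole second after the job is handed in: Each thing flat on the floor of its bay (not on a wall or another thing), upright to 0.1 rad, at rest: block and smallest tin in the steel tray's long and short bays, clamp in the wooden tray's long bay, largest tin and bur stand in its square bays. Middle tin, jar and doming block within 20 mm (x of charcoal_block in the frame of soldering_tray between -0.0435 and -0.0155 m and y of charcoal_block in the frame of soldering_tray between -0.016 and 0.016 m and z of each of charcoal_block, tin_small in the frame of soldering_tray below 0.007 m and angle between each of charcoal_block, tin_small, ring_clamp's own z axis and vertical below 0.1 rad and linear speed of each of charcoal_block, tin_small, ring_clamp below 0.02 m/s and angular speed of each of charcoal_block, tin_small, ring_clamp below 0.3 rad/s and x of tin_small in the frame of soldering_tray between 0.0405 and 0.0725 m and y of tin_small in the frame of soldering_tray between -0.027 and 0.027 m and x of ring_clamp in the frame of setting_tray between -0.022 and 0.022 m and y of ring_clamp in the frame of setting_tray between -0.062 and -0.028 m and z of ring_clamp in the frame of setting_tray below 0.008 m and (((x of tin_large in the frame of setting_tray between 0.023 and 0.063 m and y of tin_large in the frame of setting_tray between 0.008 and 0.05 m and z of tin_large in the frame of setting_tray below 0.008 m and angle between tin_large's own z axis and vertical below 0.1 rad and linear speed of tin_large below 0.02 m/s and angular speed of tin_large below 0.3 rad/s) and (x of bur_stand in the frame of setting_tray between -0.063 and -0.023 m and y of bur_stand in the frame of setting_tray between 0.008 and 0.05 m and z of bur_stand in the frame of setting_tray below 0.008 m and angle between bur_stand's own z axis and vertical below 0.1 rad and linear speed of bur_stand below 0.02 m/s and angular speed of bur_stand below 0.3 rad/s)) or ((x of tin_large in the frame of setting_tray between -0.063 and -0.023 m and y of tin_large in the frame of setting_tray between 0.008 and 0.05 m and z of tin_large in the frame of setting_tray below 0.008 m and angle between tin_large's own z axis and vertical below 0.1 rad and linear speed of tin_large below 0.02 m/s and angular speed of tin_large below 0.3 rad/s) and (x of bur_stand in the frame of setting_tray between 0.023 and 0.063 m and y of bur_stand in the frame of setting_tray between 0.008 and 0.05 m and z of bur_stand in the frame of setting_tray below 0.008 m and angle between bur_stand's own z axis and vertical below 0.1 rad and linear speed of bur_stand below 0.02 m/s and angular speed of bur_stand below 0.3 rad/s))) and distance of each of tin_mid, flux_jar, doming_block from where it was at the start of the episode below 0.02 m); the robot touches nothing.
It fails at once if the bur stand is tipped over (angle between bur_stand's own z axis and vertical above 0.7 rad).
It fails at once if the smallest tin is tipped over (angle between tin_small's own z axis and vertical above 0.7 rad).
It fails at once if the largest tin is tipped over (angle between tin_large's own z axis and vertical above 0.7 rad).
It fails at once if the ring clamp is tipped over (angle between ring_clamp's own z axis and vertical above 0.7 rad).
It fails at once if the charcoal block is tipped over (angle between charcoal_block's own z axis and vertical above 0.7 rad).
It also fails if it takes over 104 s, if anything falls off the work surface, if the arm or the gripper's body presses on something with over 40 N, if the wrist force passes 120 N, or if a joint passes its speed limit or range.

ROBOT

A 6-joint arm with a two-finger parallel gripper is mounted at the origin on the work surface. World frame = base frame: x ahead of the robot, y to its left, z up, the work surface at z = 0. Lengths are in m, angles in rad, forces in N, time in s.
With the tool pointing down it reaches from about 0.4 to 0.825 m from the base axis. Payload 7 kg.
Tool frame: the origin (TCP) lies at the very end of the fingers, on their centre line; the grasp point (between the pads) lies arm.hold_point_z behind it (arm.hold_point_z is the distance from the TCP to the grasp point, in m); z points along the fingers, y is the line along which they close (so a half turn about z gives the same grasp; the last joint's range is limited). The gripper opens to 88 mm and grips with 3 to 60 N. Pads are 19 mm wide; open, the fingers measure 130 mm over their backs; the gripper's body (78 mm by 193 mm) begins 47 mm behind the grasp point.
Start: joints at [-0.905, 0.359, 0.012, 0, -1.224, -0.288], TCP at [0.249, -0.627, 0.227] pointing down, gripper open.
Joint ranges: [-3.07, 3.07], [-1.43, 2.12], [-1.02, 1.25], [-3.03, 1.67], [-3.05, -0], [-3.03, 3.03]. Speed limits (rad/s): [2.39, 2.39, 3.01, 3.14, 3.14, 3.14].

INTERFACE

Orientations are given as [roll, pitch, yaw] about the fixed x, y, z axes, in that order (R = Rz(yaw) Ry(pitch) Rx(roll)).
In Python, from station import arm gives the robot as it stands.
- The arm moves only by the shell command python3 -m creep 'ROWS' [FORCE]. ROWS is one flat JSON list of numbers that holds 1 to 20 rows one after another, with no inner brackets; each row has 5 numbers: the finger opening in m, then dx, dy, dz in fractions of the full range, 1 being 0.6 m, then a turn about the tool's z in shares of pi rad (1.0 is pi rad); each row is the pose to reach, as a shift and turn from the pose commanded when the command began, along the tool's axes at that moment; what a row does not reach only later rows make up. A row lasts 1/12 s, in which the tool goes at most 0.0417 m and 0.125 rad, less where a joint would pass 70% of its speed; a pose out of reach is approached as far as the arm can. The fingers move at their own pace and stop on an object; FORCE is the grip in N (left out, the last holds). Time passes only in rows, so rows that do not move let the fingers close. It prints the time, the measured TCP pose, the force, the opening and the grip force at its end. Input that does not fit is refused with a message, and nothing moves.
- arm.get_state(): the state, without advancing time (a new reading comes with each control period).
- arm.grab_frame(name): name is "side" or "top"; returns the picture (384x512x3 uint8, red, green, blue); there is no depth.
- arm.camera_params(name): a dict with "fx", "fy", "cx", "cy" (pixels), "T" (4x4, takes a point from camera to world coordinates). Camera axes: x right, y down, z forward; pixel columns grow to the right and rows downward; lengths in m; the calibration is good to about 2 mm. A picture is of the moment at which its call begins. camera_params takes no time and is no camera call.
- arm.job_done(): hands the job in; it is judged then, once.
The state is a dict: "t": time; "q": joint angles; "qd": joint speeds; "joint_efforts": joint torques, N m; "eef_pos": TCP position; "ee_rot": TCP orientation; "force": force on the tool from outside, world axes, zero at the start; "moment": the same for the moment, N m; "width": finger opening in m; "gripper_force": force on a finger pad.
Only numpy, scipy, OpenCV 4.12 (cv2) and the standard library are available. Lean on these libraries where they do the work, as an engineer would, in place of code of your own. Each camera call takes 0.05 s, during which the arm holds its last target. There are 200 camera calls.

## Working session

There is one attempt and no reset: what is moved stays moved. The work goes in short steps, Python scripts to look and compute and a shell command to move; the robot and the scene stay as the last step left them, time stands still between calls to the robot, and variables do not carry over. Pictures are saved under pics/ and viewed, at most 14 in all, crops included, and the job is handed in when it is done.

```bash
mkdir -p pics; ls; python3 - <<'E'
from station import arm
import cv2,numpy as np
np.set_printoptions(precision=4,suppress=True)
for n in("top","side"):
    f=arm.grab_frame(n); cv2.imwrite(f"pics/{n}0.png",cv2.resize(f[:,:,::-1],(800,600),interpolation=cv2.INTER_CUBIC))
    cv2.imwrite(f"raw_{n}.png",f[:,:,::-1])
    p=arm.camera_params(n);print(n,p["fx"],p["fy"],p["cx"],p["cy"]);print(p["T"])
print(arm.get_state(),arm.hold_point_z)
E
```

```text
pics
top 480.6739049450878 480.6739049450878 255.69446610666645 191.29065436492306
[[-0.0141 -0.9928  0.1187  0.4466]
 [-0.9998  0.0124 -0.015   0.0167]
 [ 0.0134 -0.1188 -0.9928  1.064 ]
 [ 0.      0.      0.      1.    ]]
side 435.72936753813394 435.72936753813394 259.99788092141114 188.06852060061217
[[-0.9474 -0.1629  0.2755  0.3185]
 [-0.32    0.4873 -0.8125  0.7446]
 [-0.0018 -0.8579 -0.5138  0.5206]
 [ 0.      0.      0.      1.    ]]
{'t': 0.1, 'q': array([-0.9049,  0.3593,  0.0111, -0.0003, -1.2241, -0.2881]), 'qd': array([ 0.0002, -0.002 ,  0.0051,  0.0018, -0.0017,  0.0002]), 'joint_efforts': array([ -0.0027, -58.4163,  29.3751,   7.0155,   0.0102,  -0.    ]), 'eef_pos': array([ 0.2488, -0.627 ,  0.2257]), 'ee_rot': array([ 3.14  , -0.0002, -2.7639]), 'force': array([-0.6112, -0.0346,  0.0448]), 'moment': array([ 0.0054, -0.0198, -0.0071]), 'gripper_force': 0.0, 'width': 0.08770473613012393} 0.0188
```

View pics/top0.png

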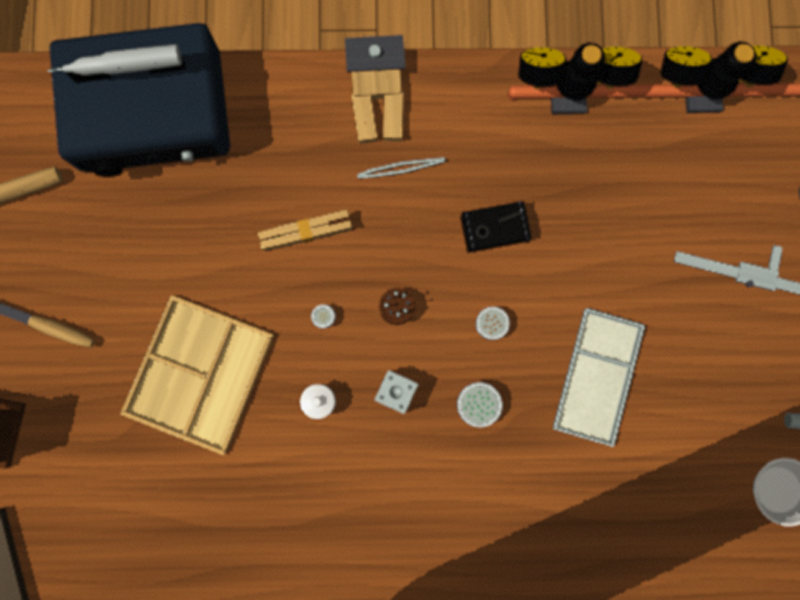

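View pics/side0.png

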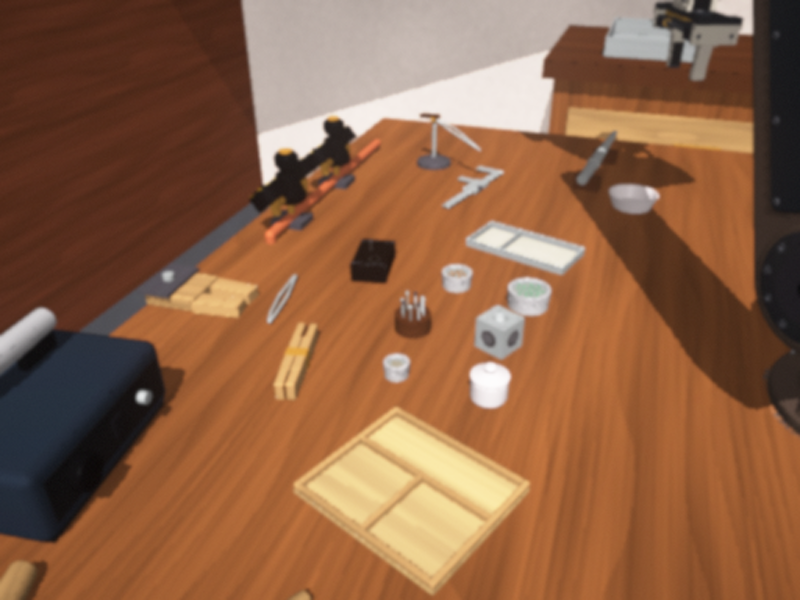

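The top view shows the wooden tray at left (corners about (175,296), (273,335), (225,453), (123,412)) and the steel tray at right. The stock is between them: clamp (305,230), charcoal (495,227), small tin (323,316), bur stand (400,306), middle tin (493,323), jar (317,401), doming block (396,391) and large tin (480,404). The side view shows the same layout with the burs upright. I'll enlarge it next.

```bash
python3 - <<'E'
import cv2
f=cv2.imread("raw_top.png")
for n,x in(("L",75),("R",190)):
    c=cv2.resize(f[125:296,x:x+228],None,fx=3.5,fy=3.5,interpolation=cv2.INTER_CUBIC); 
    cv2.imwrite(f"pics/crop{n}.png",cv2.convertScaleAbs(c,alpha=1.3))
E
```

```text
(no output)
```

View pics/cropL.png

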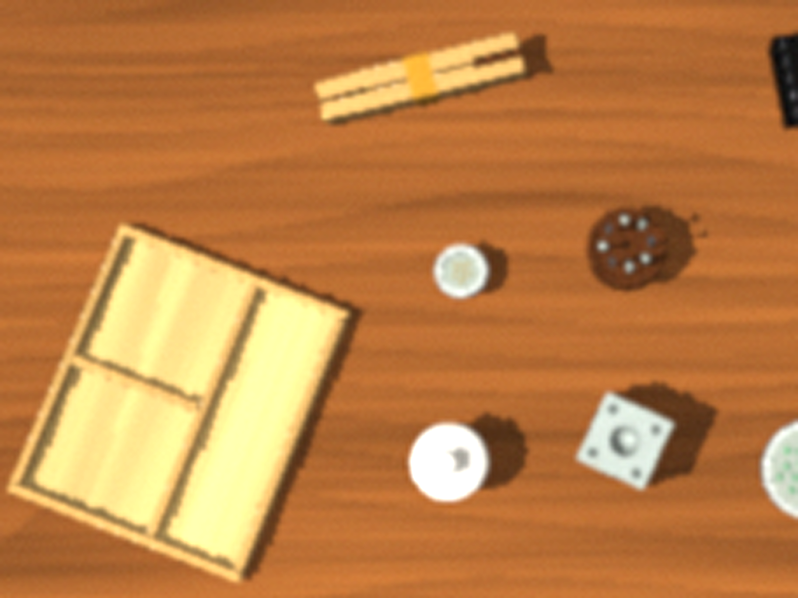

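View pics/cropR.png

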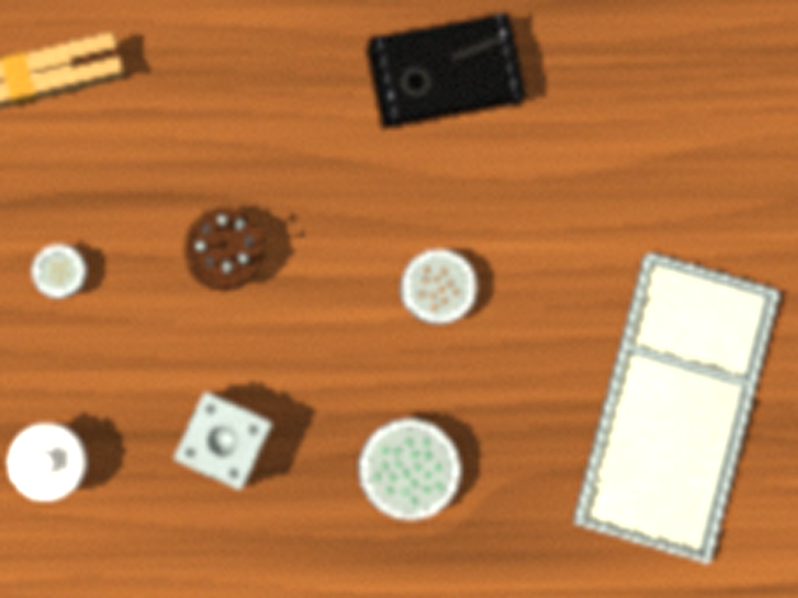

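Crop L shows the wooden tray (corners (122,226), (355,310), (243,582), (10,490)) with its long bay on the right, and the clamp at about (420,78). Crop R shows the steel tray (corners (648,253), (781,292), (711,563), (576,523)) with its short bay at the far end. It also shows the charcoal block, with top corners (370,40), (507,14), (523,101) and (383,128).

```bash
cat > h.py <<'E'
from station import arm
import numpy as np
np.set_printoptions(precision=4,suppress=True)
def w(uv,z,cam="top"):
    p=arm.camera_params(cam);T=p["T"]
    uv=np.atleast_2d(uv).astype(float)
    d=np.c_[(uv[:,0]-p["cx"])/p["fx"],(uv[:,1]-p["cy"])/p["fy"],np.ones(len(uv))]@T[:3,:3].T
    o=T[:3,3]; return (o+d*((z-o[2])/d[:,2])[:,None])[:,:2]
def proj(P,cam="top"):
    p=arm.camera_params(cam);c=np.linalg.inv(p["T"])@np.r_[P,1];return p["fx"]*c[0]/c[2]+p["cx"],p["fy"]*c[1]/c[2]+p["cy"]
L=lambda a:np.array(a)/3.5+[75-.36,125-.36]
R=lambda a:np.array(a)/3.5+[190-.36,125-.36]
def rect(P,lx,ly): # P: far-left, far-right, near-right, near-left in image -> (+x+y),(+x-y),(-x-y),(-x+y)
    M=np.array([[1,1],[1,-1],[-1,-1],[-1,1]])*[lx/2,ly/2]
    c=P.mean(0);Q=P-c;a=np.arctan2((M[:,0]*Q[:,1]-M[:,1]*Q[:,0]).sum(),(M*Q).sum())
    r=np.array([[np.cos(a),-np.sin(a)],[np.sin(a),np.cos(a)]])
    return c,a,np.linalg.norm(Q-M@r.T,axis=1),P
E
python3 - <<'E'
from h import *
print("wood",rect(w(L([(122,226),(355,310),(243,582),(10,490)]),.013),.178,.154))
print("steel",rect(w(R([(648,253),(781,292),(711,563),(576,523)]),.014),.175,.084))
print("clamp",rect(w(L([(315,85),(517,35),(526,73),(325,122)]),.024),.026,.130))
print("char",rect(w(R([(370,40),(507,14),(523,101),(383,128)]),.030),.055,.090))
for n,f,p,z in[("small",L,(461,271),.02),("bur drum",L,(628,248),.025),("jar",L,(449,462),.03),("dome",L,(625,440),.044),("mid",R,(439,286),.024),("large",R,(410,469),.028),("bur",R,(226,247),.025)]:print(n,w(f(p),z))
E
```

```text
wood (array([0.4713, 0.2817]), np.float64(-0.37762877284542645), array([0.002 , 0.0018, 0.0001, 0.0012]), array([[0.5808, 0.3216],
       [0.5261, 0.1755],
       [0.3602, 0.243 ],
       [0.418 , 0.3866]]))
steel (array([ 0.4599, -0.2769]), np.float64(-0.30204696298219835), array([0.0013, 0.0014, 0.0012, 0.0012]), array([[ 0.5563, -0.2616],
       [ 0.5306, -0.3444],
       [ 0.3637, -0.2921],
       [ 0.3892, -0.2096]]))
clamp (array([0.6704, 0.1333]), np.float64(0.23534193153076766), array([0.0008, 0.0005, 0.0005, 0.0009]), array([[0.6671, 0.1997],
       [0.6978, 0.0728],
       [0.6733, 0.0673],
       [0.6435, 0.1932]]))
char (array([ 0.6713, -0.1351]), np.float64(0.16705244120304627), array([0.0018, 0.0013, 0.0011, 0.0016]), array([[ 0.6914, -0.0879],
       [ 0.7072, -0.1748],
       [ 0.6513, -0.1829],
       [ 0.6352, -0.0947]]))
small [[0.5491 0.1087]]
bur drum [[0.5616 0.0046]]
jar [[0.4315 0.1154]]
dome [[0.4433 0.0083]]
mid [[ 0.5363 -0.1277]]
large [[ 0.424  -0.1062]]
bur [[0.5622 0.0043]]
```

```bash
cat >> h.py <<'E'
from math import *
wood=(.4713,.2817,-.3776); steel=(.4599,-.2769,-.302)
def intray(t,x,y): return t[0]+x*cos(t[2])-y*sin(t[2]), t[1]+x*sin(t[2])+y*cos(t[2])
def go(x,y,z,psi):
    s=arm.get_state();p=s["eef_pos"];yaw=s["ee_rot"][2]
    c=yaw-pi/2; t=-((psi-c+pi/2)%pi-pi/2)   # tool turn; psi=closing line angle
    d=np.array([x,y,z])-p
    print("d",np.round([d[0]*cos(yaw)+d[1]*sin(yaw), d[0]*sin(yaw)-d[1]*cos(yaw), -d[2]],4),"turn %.3f"%t,"q1 %.2f q6 %.2f"%(s["q"][0],s["q"][5]),"pos",p,"t %.1f"%s["t"])
PL=dict(char=(*intray(steel,-.0295,0),-.302+pi/2),small=(*intray(steel,.0565,0),-.302+pi/2),clamp=(*intray(wood,0,-.045),-.3776+pi/2),
 large=(*intray(wood,-.043,.029),-.3776+pi/2),bur=(*intray(wood,.043,.029),-.3776+pi/2))
PK=dict(char=(.672,-.1351,.167),small=(.5491,.1087,1.2),clamp=(.6704,.1333,.2353),large=(.424,-.1062,1.25),bur=(.5619,.0045,1.2))
import sys
def pk(n,z=.1): go(*PK[n][:2],z,PK[n][2])
def pl(n,z=.1): go(*PL[n][:2],z,PL[n][2])
E
python3 -c "
from h import *
pk('char')"
```

```text
d [-0.5748  0.3012  0.1257] turn -1.360 q1 -0.90 q6 -0.29 pos [ 0.2488 -0.627   0.2257] t 0.1
```

Units first: shifts go in shares of 0.6 m and turns go in shares of pi rad. So -0.575 m / 0.6 = -0.9583, 0.301 m / 0.6 = 0.5017, -1.36 rad / 3.1416 = -0.4329.

```bash
python3 -m creep '[0.075, -0.9583, 0.5017, 0.21, -0.4329, 0.075, -0.9583, 0.5017, 0.21, -0.4329, 0.075, -0.9583, 0.5017, 0.21, -0.4329, 0.075, -0.9583, 0.5017, 0.21, -0.4329, 0.075, -0.9583, 0.5017, 0.21, -0.4329, 0.075, -0.9583, 0.5017, 0.21, -0.4329, 0.075, -0.9583, 0.5017, 0.21, -0.4329, 0.075, -0.9583, 0.5017, 0.21, -0.4329, 0.075, -0.9583, 0.5017, 0.21, -0.4329, 0.075, -0.9583, 0.5017, 0.21, -0.4329, 0.075, -0.9583, 0.5017, 0.21, -0.4329, 0.075, -0.9583, 0.5017, 0.21, -0.4329, 0.075, -0.9583, 0.5017, 0.21, -0.4329, 0.075, -0.9583, 0.5017, 0.21, -0.4329, 0.075, -0.9583, 0.5017, 0.21, -0.4329, 0.075, -0.9583, 0.5017, 0.21, -0.4329, 0.075, -0.9583, 0.5017, 0.21, -0.4329, 0.075, -0.9583, 0.5017, 0.21, -0.4329, 0.075, -0.9583, 0.5017, 0.21, -0.4329, 0.075, -0.9583, 0.5017, 0.21, -0.4329]' 20; python3 -c "
from h import *
pk('char',.0145)"
```

```text
t: 1.77
eef_pos: [0.6717, -0.1362, 0.1006]
ee_rot: [3.141, 0.0, -1.405]
force: [0.2, 1.1, 0.9]
width: 0.0751
gripper_force: 0.0
d [-0.0011 -0.0005  0.0861] turn -0.001 q1 0.08 q6 0.08 pos [ 0.6717 -0.1362  0.1006] t 1.8
```

Converted, 0.086 m / 0.6 = 0.1433, 0.07 m / 0.6 = 0.1167.

```bash
python3 -m creep '[0.075, -0.0017, 0, 0.0667, 0, 0.075, -0.0017, 0, 0.1167, 0, 0.075, -0.0017, 0, 0.1433, 0, 0.075, -0.0017, 0, 0.1433, 0, 0.075, -0.0017, 0, 0.1433, 0, 0.045, -0.0017, 0, 0.1433, 0, 0.045, -0.0017, 0, 0.1433, 0, 0.045, -0.0017, 0, 0.1433, 0, 0.045, -0.0017, 0, 0.1433, 0, 0.045, -0.0017, 0, 0.1433, 0, 0.045, -0.0017, 0, 0.1433, 0, 0.045, -0.0017, 0, 0.1433, 0]' 20; python3 -c "
from h import *
pl('char')"
```

```text
t: 2.77
eef_pos: [0.673, -0.1346, 0.0161]
ee_rot: [-3.14, -0.001, -1.403]
force: [-1.7, -0.0, 6.7]
width: 0.0546
gripper_force: 20.0
d [ 0.0914  0.2602 -0.0839] turn -1.101 q1 0.09 q6 0.08 pos [ 0.673  -0.1346  0.0161] t 2.8
```

Converted, 0.26 m / 0.6 = 0.4333, -0.084 m / 0.6 = -0.14, -1.1 rad / 3.1416 = -0.3501.

```bash
python3 -m creep '[0.045, 0, 0, -0.05, 0, 0.045, 0, 0, -0.1, 0, 0.045, 0, 0, -0.14, 0, 0.045, 0.1517, 0.4333, -0.14, -0.3501, 0.045, 0.1517, 0.4333, -0.14, -0.3501, 0.045, 0.1517, 0.4333, -0.14, -0.3501, 0.045, 0.1517, 0.4333, -0.14, -0.3501, 0.045, 0.1517, 0.4333, -0.14, -0.3501, 0.045, 0.1517, 0.4333, -0.14, -0.3501, 0.045, 0.1517, 0.4333, -0.14, -0.3501, 0.045, 0.1517, 0.4333, -0.14, -0.3501, 0.045, 0.1517, 0.4333, -0.14, -0.3501, 0.045, 0.1517, 0.4333, -0.14, -0.3501, 0.045, 0.1517, 0.4333, -0.14, -0.3501, 0.045, 0.1517, 0.4333, -0.14, -0.3501, 0.045, 0.1517, 0.4333, -0.14, -0.3501]' 20; python3 -c "
from h import *
import cv2
cv2.imwrite('pics/top1.png',cv2.resize(arm.grab_frame('top')[125:296,190:418,::-1],None,fx=3.5,fy=3.5))
pl('char',.0195)"
```

```text
t: 4.1
eef_pos: [0.4312, -0.2672, 0.0985]
ee_rot: [-3.142, 0.0, -0.306]
force: [0.4, 0.6, -0.4]
width: 0.0548
gripper_force: 20.0
d [0.0008 0.0007 0.0789] turn -0.003 q1 -0.17 q6 1.43 pos [ 0.4312 -0.2672  0.0984] t 4.2
```

View pics/top1.png

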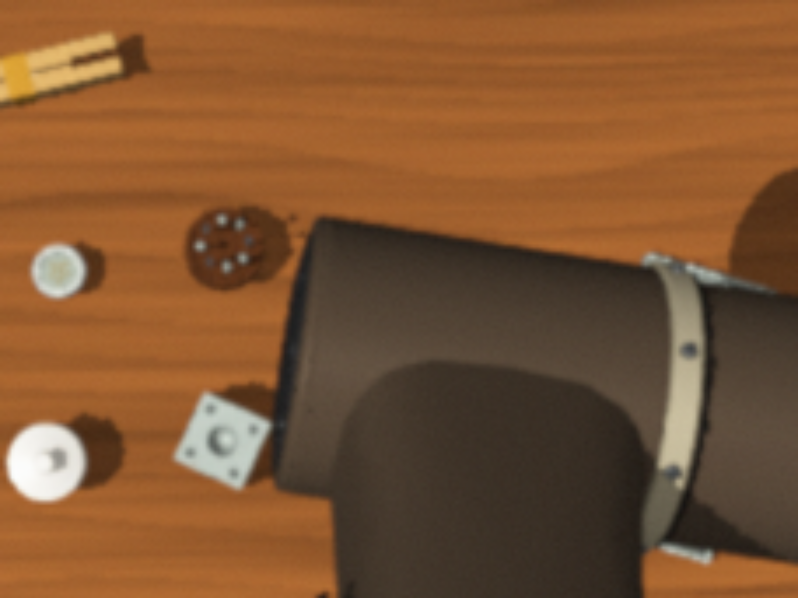

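The arm hides the tray in this view. The held block's pose follows from the gripper, so I'll lower it.

Converted, 0.079 m / 0.6 = 0.1317, 0.075 m / 0.6 = 0.125.

```bash
python3 -m creep '[0.045, 0.0017, 0.0017, 0.0583, 0, 0.045, 0.0017, 0.0017, 0.1, 0, 0.045, 0.0017, 0.0017, 0.1167, 0, 0.045, 0.0017, 0.0017, 0.125, 0, 0.045, 0.0017, 0.0017, 0.1317, 0, 0.045, 0.0017, 0.0017, 0.1317, 0, 0.045, 0.0017, 0.0017, 0.1317, 0]' 20; python3 -c "
from h import *
pk('large')"
```

```text
t: 4.73
eef_pos: [0.4324, -0.2689, 0.0204]
ee_rot: [3.142, -0.001, -0.304]
force: [0.1, -0.4, -0.1]
width: 0.0547
gripper_force: 20.0
d [-0.0567 -0.1527 -0.0796] turn 0.017 q1 -0.17 q6 1.44 pos [ 0.4324 -0.2689  0.0204] t 4.7
```

Converted, -0.153 m / 0.6 = -0.255, -0.08 m / 0.6 = -0.1333, 0.017 rad / 3.1416 = 0.0054.

```bash
python3 -m creep '[0.045, 0, 0, 0.0017, 0, 0.045, 0, 0, 0.0017, 0, 0.07, 0, 0, 0.0017, 0, 0.07, 0, 0, 0.0017, 0, 0.07, 0, 0, 0.0017, 0, 0.07, 0, 0, 0.0017, 0, 0.07, 0, 0, -0.0333, 0, 0.07, 0, 0, -0.0833, 0, 0.07, 0, 0, -0.1333, 0, 0.076, -0.095, -0.255, -0.1333, 0.0054, 0.076, -0.095, -0.255, -0.1333, 0.0054, 0.076, -0.095, -0.255, -0.1333, 0.0054, 0.076, -0.095, -0.255, -0.1333, 0.0054, 0.076, -0.095, -0.255, -0.1333, 0.0054, 0.076, -0.095, -0.255, -0.1333, 0.0054, 0.076, -0.095, -0.255, -0.1333, 0.0054]' 20; python3 -c "
from h import *
import cv2
cv2.imwrite('pics/side1.png',cv2.resize(arm.grab_frame('side')[100:300,150:400,::-1],None,fx=3,fy=3))
pk('large',.0145)"
```

```text
t: 6.07
eef_pos: [0.4232, -0.1054, 0.0998]
ee_rot: [-3.141, -0.0, -0.319]
force: [-0.1, -0.9, 0.6]
width: 0.0761
gripper_force: 0.0
d [ 0.001  -0.0001  0.0851] turn -0.000 q1 0.21 q6 1.04 pos [ 0.4231 -0.106   0.0996] t 6.1
```

View pics/side1.png

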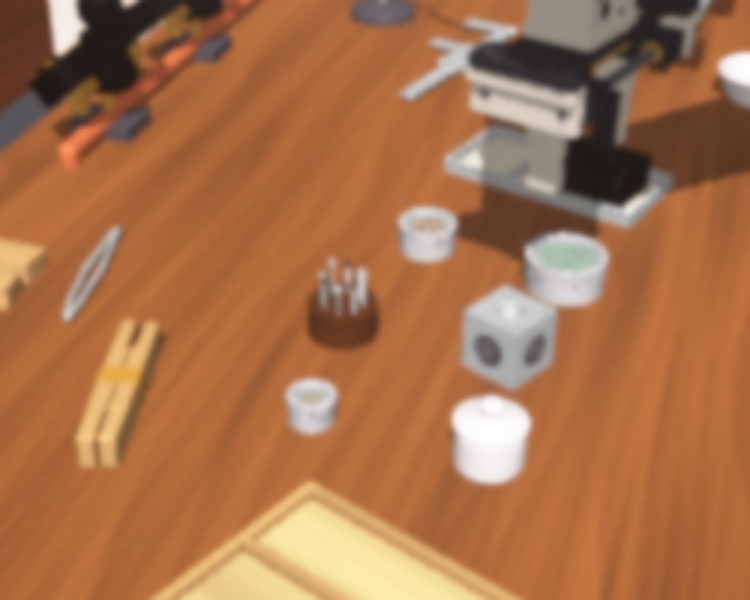

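The charcoal block sits in the steel tray's long bay (about (605,170)), and the gripper is above the large tin at (565,268).

Converted, 0.086 m / 0.6 = 0.1433, 0.07 m / 0.6 = 0.1167.

```bash
python3 -m creep '[0.076, 0.0017, 0, 0.0667, 0, 0.076, 0.0017, 0, 0.1167, 0, 0.076, 0.0017, 0, 0.1433, 0, 0.076, 0.0017, 0, 0.1433, 0, 0.076, 0.0017, 0, 0.1433, 0, 0.05, 0.0017, 0, 0.1433, 0, 0.05, 0.0017, 0, 0.1433, 0, 0.05, 0.0017, 0, 0.1433, 0, 0.05, 0.0017, 0, 0.1433, 0, 0.05, 0.0017, 0, 0.1433, 0, 0.05, 0.0017, 0, 0.1433, 0, 0.05, 0.0017, 0, 0.1433, 0]' 15; python3 -c "
from h import *
pl('large',.13)"
```

```text
t: 7.12
eef_pos: [0.4249, -0.106, 0.0147]
ee_rot: [-3.141, -0.002, -0.32]
force: [-0.8, -1.8, 8.2]
width: 0.0593
gripper_force: 15.0
d [-0.1193 -0.414  -0.1153] turn 0.057 q1 0.21 q6 1.04 pos [ 0.4249 -0.106   0.0147] t 7.1
```

Converted, -0.414 m / 0.6 = -0.69, -0.119 m / 0.6 = -0.1983, 0.057 rad / 3.1416 = 0.0181.

```bash
python3 -m creep '[0.05, 0, 0, -0.05, 0, 0.05, 0, 0, -0.1167, 0, 0.05, 0, 0, -0.1833, 0, 0.05, -0.1983, -0.69, -0.1917, 0.0181, 0.05, -0.1983, -0.69, -0.1917, 0.0181, 0.05, -0.1983, -0.69, -0.1917, 0.0181, 0.05, -0.1983, -0.69, -0.1917, 0.0181, 0.05, -0.1983, -0.69, -0.1917, 0.0181, 0.05, -0.1983, -0.69, -0.1917, 0.0181, 0.05, -0.1983, -0.69, -0.1917, 0.0181, 0.05, -0.1983, -0.69, -0.1917, 0.0181, 0.05, -0.1983, -0.69, -0.1917, 0.0181, 0.05, -0.1983, -0.69, -0.1917, 0.0181, 0.05, -0.1983, -0.69, -0.1917, 0.0181, 0.05, -0.1983, -0.69, -0.1917, 0.0181, 0.05, -0.1983, -0.69, -0.1917, 0.0181, 0.05, -0.1983, -0.69, -0.1917, 0.0181, 0.05, -0.1983, -0.69, -0.1917, 0.0181, 0.05, -0.1983, -0.69, -0.1917, 0.0181]' 15; python3 -c "
from h import *
pl('large',.0195)"
```

```text
t: 8.7
eef_pos: [0.4416, 0.3234, 0.1288]
ee_rot: [-3.141, -0.0, -0.379]
force: [0.2, 0.1, -1.0]
width: 0.0596
gripper_force: 15.0
d [-0.     -0.0012  0.1093] turn -0.001 q1 0.99 q6 0.20 pos [0.4416 0.3234 0.1288] t 8.7
```

Converted, 0.11 m / 0.6 = 0.1833, 0.109 m / 0.6 = 0.1817.

```bash
python3 -m creep '[0.05, 0, -0.0017, 0.0667, 0, 0.05, 0, -0.0017, 0.125, 0, 0.05, 0, -0.0017, 0.1583, 0, 0.05, 0, -0.0017, 0.1717, 0, 0.05, 0, -0.0017, 0.1817, 0, 0.05, 0, -0.0017, 0.1817, 0, 0.05, 0, -0.0017, 0.1833, 0, 0.05, 0, -0.0017, 0.1833, 0]' 15; python3 -c "
from h import *
pk('bur',.12)"
```

```text
t: 9.37
eef_pos: [0.4426, 0.3261, 0.0199]
ee_rot: [-3.139, -0.001, -0.378]
force: [-0.1, 0.2, -0.6]
width: 0.0595
gripper_force: 15.0
d [ 0.2295  0.255  -0.1001] turn -0.007 q1 0.99 q6 0.20 pos [0.4426 0.3261 0.0199] t 9.4
```

Converted, 0.255 m / 0.6 = 0.425, 0.229 m / 0.6 = 0.3817.

```bash
python3 -m creep '[0.05, 0, 0, 0.0017, 0, 0.05, 0, 0, 0.0017, 0, 0.076, 0, 0, 0.0017, 0, 0.076, 0, 0, 0.0017, 0, 0.076, 0, 0, 0.0017, 0, 0.076, 0, 0, 0.0017, 0, 0.076, 0, 0, -0.0333, 0, 0.076, 0, 0, -0.1, 0, 0.076, 0, 0, -0.1667, 0, 0.066, 0.3817, 0.425, -0.1667, 0, 0.066, 0.3817, 0.425, -0.1667, 0, 0.066, 0.3817, 0.425, -0.1667, 0, 0.066, 0.3817, 0.425, -0.1667, 0, 0.066, 0.3817, 0.425, -0.1667, 0, 0.066, 0.3817, 0.425, -0.1667, 0, 0.066, 0.3817, 0.425, -0.1667, 0, 0.066, 0.3817, 0.425, -0.1667, 0, 0.066, 0.3817, 0.425, -0.1667, 0, 0.066, 0.3817, 0.425, -0.1667, 0, 0.066, 0.3817, 0.425, -0.1667, 0]' 15; python3 -c "
from h import *
pk('bur',.013)"
```

```text
t: 11.03
eef_pos: [0.5606, 0.003, 0.1182]
ee_rot: [3.141, 0.001, -0.38]
force: [-0.2, -0.5, -0.4]
width: 0.0662
gripper_force: 0.0
d [ 0.0007 -0.0019  0.1052] turn -0.009 q1 0.35 q6 0.84 pos [0.5606 0.003  0.1182] t 11.0
```

Converted, 0.105 m / 0.6 = 0.175, 0.095 m / 0.6 = 0.1583.

```bash
python3 -m creep '[0.066, 0.0017, -0.0017, 0.0667, 0, 0.066, 0.0017, -0.0017, 0.1167, 0, 0.066, 0.0017, -0.0017, 0.1583, 0, 0.066, 0.0017, -0.0017, 0.175, 0, 0.066, 0.0017, -0.0017, 0.175, 0, 0.066, 0.0017, -0.0017, 0.175, 0, 0.042, 0.0017, -0.0017, 0.175, 0, 0.042, 0.0017, -0.0017, 0.175, 0, 0.042, 0.0017, -0.0017, 0.175, 0, 0.042, 0.0017, -0.0017, 0.175, 0, 0.042, 0.0017, -0.0017, 0.175, 0, 0.042, 0.0017, -0.0017, 0.175, 0]' 15; python3 -c "
from h import *
pl('bur',.12)"
```

```text
t: 12.03
eef_pos: [0.5631, 0.0049, 0.015]
ee_rot: [-3.14, -0.002, -0.378]
force: [-0.6, 2.3, 7.5]
width: 0.0496
gripper_force: 15.0
d [-0.1444 -0.2525 -0.105 ] turn 0.000 q1 0.36 q6 0.84 pos [0.5631 0.0049 0.015 ] t 12.0
```

Converted, -0.252 m / 0.6 = -0.42, -0.144 m / 0.6 = -0.24.

```bash
python3 -m creep '[0.042, 0, 0, -0.0333, 0, 0.042, 0, 0, -0.0833, 0, 0.042, 0, 0, -0.1333, 0, 0.042, 0, 0, -0.175, 0, 0.042, -0.05, -0.0883, -0.175, 0, 0.042, -0.24, -0.42, -0.175, 0, 0.042, -0.24, -0.42, -0.175, 0, 0.042, -0.24, -0.42, -0.175, 0, 0.042, -0.24, -0.42, -0.175, 0, 0.042, -0.24, -0.42, -0.175, 0, 0.042, -0.24, -0.42, -0.175, 0, 0.042, -0.24, -0.42, -0.175, 0, 0.042, -0.24, -0.42, -0.175, 0, 0.042, -0.24, -0.42, -0.175, 0, 0.042, -0.24, -0.42, -0.175, 0]' 15; python3 -c "
from h import *
pl('bur',.0195)"
```

```text
t: 13.28
eef_pos: [0.521, 0.2907, 0.1185]
ee_rot: [3.141, 0.0, -0.379]
force: [0.9, 0.3, -1.5]
width: 0.0493
gripper_force: 15.0
d [ 0.0002 -0.0023  0.099 ] turn -0.001 q1 0.84 q6 0.36 pos [0.521  0.2907 0.1185] t 13.3
```

Converted, 0.099 m / 0.6 = 0.165, 0.098 m / 0.6 = 0.1633.

```bash
python3 -m creep '[0.042, 0, -0.0017, 0.0583, 0, 0.042, 0, -0.0017, 0.1083, 0, 0.042, 0, -0.0017, 0.1417, 0, 0.042, 0, -0.0017, 0.155, 0, 0.042, 0, -0.0017, 0.1633, 0, 0.042, 0, -0.0017, 0.165, 0, 0.042, 0, -0.0017, 0.165, 0]' 15; python3 -c "
from h import *
pk('small',.12)"
```

```text
t: 13.87
eef_pos: [0.5223, 0.2927, 0.0205]
ee_rot: [-3.14, -0.001, -0.378]
force: [0.2, 0.6, -1.0]
width: 0.0494
gripper_force: 15.0
d [ 0.0929  0.1611 -0.0995] turn -0.007 q1 0.84 q6 0.36 pos [0.5223 0.2927 0.0205] t 13.9
```

Converted, 0.161 m / 0.6 = 0.2683, -0.1 m / 0.6 = -0.1667.

```bash
python3 -m creep '[0.042, 0, 0, 0.0017, 0, 0.042, 0, 0, 0.0017, 0, 0.066, 0, 0, 0.0017, 0, 0.066, 0, 0, 0.0017, 0, 0.066, 0, 0, 0.0017, 0, 0.066, 0, 0, 0.0017, 0, 0.066, 0, 0, -0.0333, 0, 0.066, 0, 0, -0.1, 0, 0.066, 0, 0, -0.1667, 0, 0.05, 0.155, 0.2683, -0.1667, 0, 0.05, 0.155, 0.2683, -0.1667, 0, 0.05, 0.155, 0.2683, -0.1667, 0, 0.05, 0.155, 0.2683, -0.1667, 0, 0.05, 0.155, 0.2683, -0.1667, 0, 0.05, 0.155, 0.2683, -0.1667, 0, 0.05, 0.155, 0.2683, -0.1667, 0, 0.05, 0.155, 0.2683, -0.1667, 0]' 15; python3 -c "
from h import *
import cv2
cv2.imwrite('pics/side2.png',cv2.resize(arm.grab_frame('side')[180:380,150:400,::-1],None,fx=3,fy=3))
pk('small',.011)"
```

```text
t: 15.28
eef_pos: [0.5487, 0.1089, 0.1197]
ee_rot: [-3.141, -0.0, -0.378]
force: [0.3, 0.5, 0.1]
width: 0.0498
gripper_force: 0.0
d [0.0006 0.0004 0.1087] turn -0.007 q1 0.55 q6 0.65 pos [0.5487 0.1093 0.1197] t 15.3
```

View pics/side2.png

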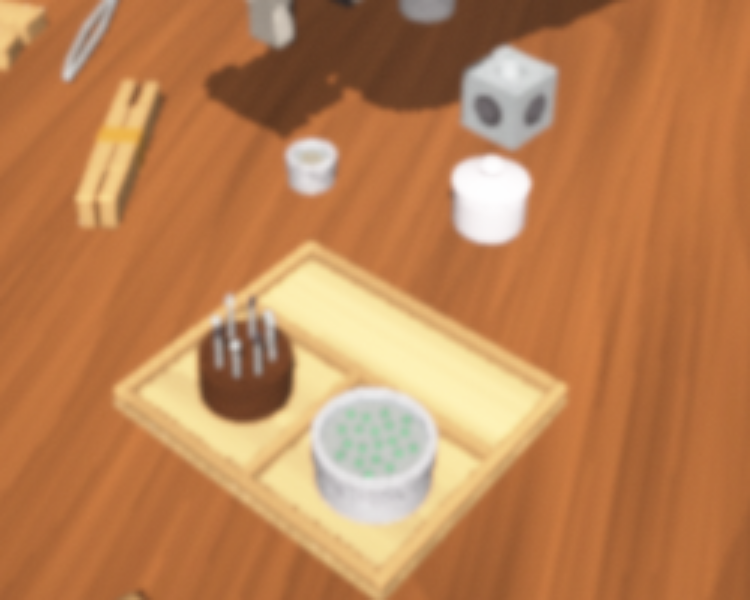

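The bur stand (247,370) and large tin (375,455) are each flat in a square bay. The small tin at (311,165) is next.

Converted, 0.11 m / 0.6 = 0.1833, 0.095 m / 0.6 = 0.1583.

```bash
python3 -m creep '[0.05, 0.0017, 0, 0.0667, 0, 0.05, 0.0017, 0, 0.1167, 0, 0.05, 0.0017, 0, 0.1583, 0, 0.05, 0.0017, 0, 0.1833, 0, 0.05, 0.0017, 0, 0.1833, 0, 0.05, 0.0017, 0, 0.1833, 0, 0.024, 0.0017, 0, 0.1833, 0, 0.024, 0.0017, 0, 0.1833, 0, 0.024, 0.0017, 0, 0.1833, 0, 0.024, 0.0017, 0, 0.1833, 0, 0.024, 0.0017, 0, 0.1833, 0, 0.024, 0.0017, 0, 0.1833, 0]' 10; python3 -c "
from h import *
pl('small',.13)"
```

```text
t: 16.33
eef_pos: [0.5502, 0.1089, 0.0107]
ee_rot: [-3.14, -0.001, -0.378]
force: [-2.6, 2.2, 6.4]
width: 0.0313
gripper_force: 10.0
d [ 0.1146  0.3876 -0.1193] turn -0.076 q1 0.54 q6 0.65 pos [0.5502 0.1089 0.0107] t 16.3
```

Converted, 0.388 m / 0.6 = 0.6467, -0.119 m / 0.6 = -0.1983, -0.076 rad / 3.1416 = -0.0242.

```bash
python3 -m creep '[0.024, 0, 0, -0.0333, 0, 0.024, 0, 0, -0.0833, 0, 0.024, 0, 0, -0.1417, 0, 0.024, 0, 0, -0.1917, 0, 0.024, 0.1917, 0.6467, -0.1983, -0.0242, 0.024, 0.1917, 0.6467, -0.1983, -0.0242, 0.024, 0.1917, 0.6467, -0.1983, -0.0242, 0.024, 0.1917, 0.6467, -0.1983, -0.0242, 0.024, 0.1917, 0.6467, -0.1983, -0.0242, 0.024, 0.1917, 0.6467, -0.1983, -0.0242, 0.024, 0.1917, 0.6467, -0.1983, -0.0242, 0.024, 0.1917, 0.6467, -0.1983, -0.0242, 0.024, 0.1917, 0.6467, -0.1983, -0.0242, 0.024, 0.1917, 0.6467, -0.1983, -0.0242, 0.024, 0.1917, 0.6467, -0.1983, -0.0242, 0.024, 0.1917, 0.6467, -0.1983, -0.0242, 0.024, 0.1917, 0.6467, -0.1983, -0.0242, 0.024, 0.1917, 0.6467, -0.1983, -0.0242, 0.024, 0.1917, 0.6467, -0.1983, -0.0242, 0.024, 0.1917, 0.6467, -0.1983, -0.0242]' 10; python3 -c "
from h import *
import cv2
cv2.imwrite('pics/side3.png',cv2.resize(arm.grab_frame('side')[80:230,250:400,::-1],None,fx=4,fy=4))
pl('small',.017)"
```

```text
t: 18.0
eef_pos: [0.5136, -0.2937, 0.1288]
ee_rot: [-3.142, -0.0, -0.3]
force: [0.5, -0.5, 0.1]
width: 0.0313
gripper_force: 10.0
d [ 0.0002 -0.0001  0.1118] turn 0.002 q1 -0.19 q6 1.46 pos [ 0.5136 -0.2938  0.1288] t 18.1
```

View pics/side3.png

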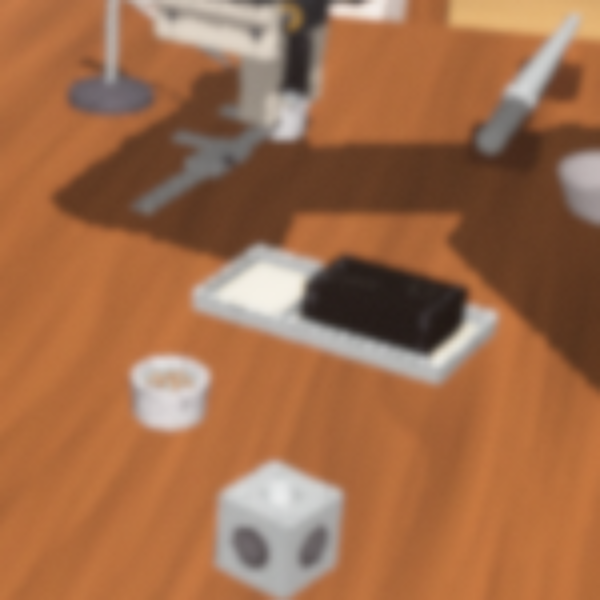

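The small tin is held (288,115), and the block is in the long bay. I'll check that again from the top later.

Converted, 0.112 m / 0.6 = 0.1867, 0.108 m / 0.6 = 0.18.

```bash
python3 -m creep '[0.024, 0, 0, 0.0667, 0, 0.024, 0, 0, 0.125, 0, 0.024, 0, 0, 0.1633, 0, 0.024, 0, 0, 0.18, 0, 0.024, 0, 0, 0.1867, 0, 0.024, 0, 0, 0.1867, 0, 0.024, 0, 0, 0.1867, 0]' 10; python3 -c "
from h import *
pk('clamp',.12)"
```

```text
t: 18.63
eef_pos: [0.5144, -0.2949, 0.0179]
ee_rot: [3.141, -0.002, -0.301]
force: [0.3, -0.6, 0.1]
width: 0.0316
gripper_force: 10.0
d [ 0.022  -0.4552 -0.1021] turn 1.034 q1 -0.19 q6 1.46 pos [ 0.5144 -0.2949  0.0179] t 18.6
```

Converted, -0.102 m / 0.6 = -0.17, 0.002 m / 0.6 = 0.0033.

```bash
python3 -m creep '[0.024, 0, 0, 0.0033, 0, 0.024, 0, 0, 0.0033, 0, 0.024, 0, 0, 0.0033, 0, 0.046, 0, 0, 0.0033, 0, 0.046, 0, 0, 0.0033, 0, 0.046, 0, 0, 0.0033, 0, 0.046, 0, 0, 0.0033, 0, 0.046, 0, 0, -0.0333, 0, 0.046, 0, 0, -0.1, 0, 0.046, 0, 0, -0.17, 0]' 10; python3 -m creep '[0.046, 0.0367, -0.7583, 0, 0.3291, 0.046, 0.0367, -0.7583, 0, 0.3291, 0.046, 0.0367, -0.7583, 0, 0.3291, 0.046, 0.0367, -0.7583, 0, 0.3291, 0.046, 0.0367, -0.7583, 0, 0.3291, 0.046, 0.0367, -0.7583, 0, 0.3291, 0.046, 0.0367, -0.7583, 0, 0.3291, 0.046, 0.0367, -0.7583, 0, 0.3291, 0.046, 0.0367, -0.7583, 0, 0.3291, 0.046, 0.0367, -0.7583, 0, 0.3291, 0.046, 0.0367, -0.7583, 0, 0.3291, 0.046, 0.0367, -0.7583, 0, 0.3291, 0.046, 0.0367, -0.7583, 0, 0.3291, 0.046, 0.0367, -0.7583, 0, 0.3291, 0.046, 0.0367, -0.7583, 0, 0.3291]'; python3 -c "
from h import *
import cv2
cv2.imwrite('pics/top4.png',cv2.resize(arm.grab_frame('top')[190:300,340:440,::-1],None,fx=5,fy=5,interpolation=cv2.INTER_CUBIC))
pk('clamp',.0125)"
```

```text
t: 19.47
eef_pos: [0.5118, -0.2944, 0.1178]
ee_rot: [3.141, 0.005, -0.302]
force: [1.9, -1.2, 0.1]
width: 0.0462
gripper_force: 0.0
t: 20.72
eef_pos: [0.669, 0.1326, 0.1179]
ee_rot: [3.141, -0.0, -1.336]
force: [-0.0, 0.1, -0.4]
width: 0.0457
gripper_force: 0.0
d [-0.0008 -0.0016  0.1057] turn -0.001 q1 0.48 q6 -0.25 pos [0.6691 0.1322 0.1182] t 20.8
```

View pics/top4.png

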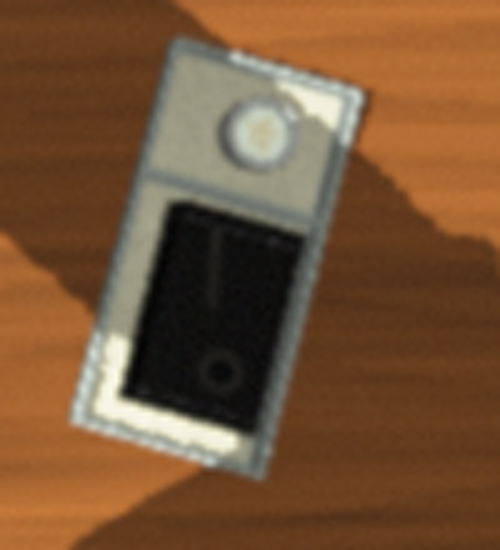

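The tin is in the short bay at (260,132). The block's top corners are about (172,203), (305,236), (258,432) and (125,397). I'll measure both in the tray frame.

```bash
python3 -c "
from h import *
C=lambda a:np.array(a)/5.+[340-.4,190-.4]
T=rect(w(C([(173,38),(369,93),(266,478),(73,424)]),.014),.175,.084);print(T[:3])
def fr(p,t):
    d=np.array(p)-t[:2];return d[0]*cos(t[2])+d[1]*sin(t[2]),-d[0]*sin(t[2])+d[1]*cos(t[2])
b=rect(w(C([(172,203),(305,236),(258,432),(125,397)]),.033),.09,.055);print(b[:3])
for t in (steel,(*T[0],T[1])):print(fr(b[0],t),fr(w(C((260,132)),.023)[0],t))
"
```

```text
(array([ 0.4597, -0.2769]), np.float64(-0.30001933838223926), array([0.0024, 0.0029, 0.0012, 0.0014]))
(array([ 0.4339, -0.2681]), np.float64(-0.2771399849194092), array([0.0031, 0.0026, 0.0027, 0.0027]))
(np.float64(-0.027404725598948503), np.float64(0.0007177252243121641)) (np.float64(0.05596623521625127), np.float64(-0.0005548391323685273))
(np.float64(-0.02722936153550255), np.float64(0.0008704414473752657)) (np.float64(0.056138915229029425), np.float64(-0.0005672499673129265))
```

Converted, 0.106 m / 0.6 = 0.1767, 0.095 m / 0.6 = 0.1583.

```bash
python3 -m creep '[0.046, -0.0017, -0.0033, 0.0667, 0, 0.046, -0.0017, -0.0033, 0.1167, 0, 0.046, -0.0017, -0.0033, 0.1583, 0, 0.046, -0.0017, -0.0033, 0.1767, 0, 0.046, -0.0017, -0.0033, 0.1767, 0, 0.046, -0.0017, -0.0033, 0.1767, 0, 0.018, -0.0017, -0.0033, 0.1767, 0, 0.018, -0.0017, -0.0033, 0.1767, 0, 0.018, -0.0017, -0.0033, 0.1767, 0, 0.018, -0.0017, -0.0033, 0.1767, 0, 0.018, -0.0017, -0.0033, 0.1767, 0, 0.018, -0.0017, -0.0033, 0.1767, 0]' 20; python3 -c "
from h import *
pl('clamp',.12)"
```

```text
t: 21.77
eef_pos: [0.6719, 0.135, 0.0136]
ee_rot: [-3.14, 0.0, -1.335]
force: [-1.0, 0.3, 6.3]
width: 0.026
gripper_force: 20.0
d [-0.1527  0.1867 -0.1064] turn -0.958 q1 0.48 q6 -0.25 pos [0.6719 0.135  0.0136] t 21.8
```

Converted, 0.187 m / 0.6 = 0.3117, -0.106 m / 0.6 = -0.1767, -0.958 rad / 3.1416 = -0.3049.

```bash
python3 -m creep '[0.018, 0, 0, -0.0333, 0, 0.018, 0, 0, -0.0833, 0, 0.018, 0, 0, -0.1333, 0, 0.018, 0, 0, -0.1767, 0, 0.018, -0.255, 0.3117, -0.1767, -0.3049, 0.018, -0.255, 0.3117, -0.1767, -0.3049, 0.018, -0.255, 0.3117, -0.1767, -0.3049, 0.018, -0.255, 0.3117, -0.1767, -0.3049, 0.018, -0.255, 0.3117, -0.1767, -0.3049, 0.018, -0.255, 0.3117, -0.1767, -0.3049, 0.018, -0.255, 0.3117, -0.1767, -0.3049, 0.018, -0.255, 0.3117, -0.1767, -0.3049, 0.018, -0.255, 0.3117, -0.1767, -0.3049, 0.018, -0.255, 0.3117, -0.1767, -0.3049, 0.018, -0.255, 0.3117, -0.1767, -0.3049, 0.018, -0.255, 0.3117, -0.1767, -0.3049]' 20; python3 -c "
from h import *
import cv2
cv2.imwrite('pics/side5.png',cv2.resize(arm.grab_frame('side')[180:380,150:400,::-1],None,fx=3,fy=3))
pl('clamp',.0185)"
```

```text
t: 23.1
eef_pos: [0.4539, 0.2396, 0.1181]
ee_rot: [3.141, 0.0, -0.381]
force: [0.1, 0.1, -1.0]
width: 0.0258
gripper_force: 20.0
d [ 0.0006 -0.0006  0.0995] turn -0.003 q1 0.87 q6 0.32 pos [0.4539 0.2395 0.118 ] t 23.1
```

View pics/side5.png

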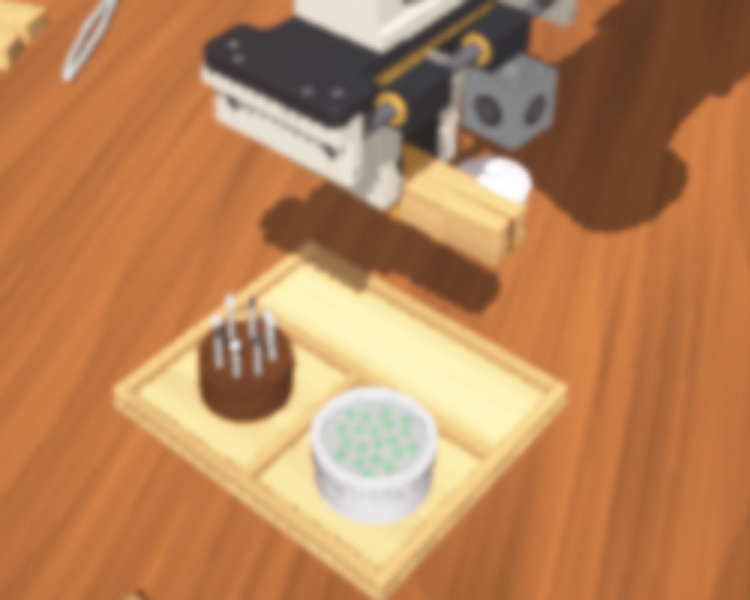

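The clamp is held level above the long bay, in line with it, so I'll lower it.

Units first: shifts go in shares of 0.6 m and turns go in shares of pi rad. So 0.101 m / 0.6 = 0.1683, 0.1 m / 0.6 = 0.1667.

```bash
python3 -m creep '[0.018, 0.0017, -0.0017, 0.0583, 0, 0.018, 0.0017, -0.0017, 0.1083, 0, 0.018, 0.0017, -0.0017, 0.1417, 0, 0.018, 0.0017, -0.0017, 0.1567, 0, 0.018, 0.0017, -0.0017, 0.1667, 0, 0.018, 0.0017, -0.0017, 0.1667, 0, 0.018, 0.0017, -0.0017, 0.1683, 0, 0.018, 0.0017, -0.0017, 0.1683, 0]' 20
```

```text
t: 23.82
eef_pos: [0.4557, 0.241, 0.018]
ee_rot: [-3.14, -0.001, -0.378]
force: [0.2, 0.1, 0.0]
width: 0.0255
gripper_force: 20.0
```

Its bottom is at about 4.4 mm, so I'll release it, retreat and check.

Converted, 0.25 m / 0.6 = 0.4167, -0.15 m / 0.6 = -0.25.

```bash
python3 -m creep '[0.036, 0, 0, 0, 0, 0.036, 0, 0, 0, 0, 0.036, 0, 0, 0, 0, 0.036, 0, 0, 0, 0, 0.036, 0, 0, -0.0333, 0, 0.036, 0, 0, -0.1, 0, 0.036, 0, 0, -0.1667, 0, 0.036, 0, 0, -0.2333, 0, 0.036, 0.0833, 0.4167, -0.25, 0, 0.036, 0.0833, 0.4167, -0.25, 0, 0.036, 0.0833, 0.4167, -0.25, 0, 0.036, 0.0833, 0.4167, -0.25, 0, 0.036, 0.0833, 0.4167, -0.25, 0, 0.036, 0.0833, 0.4167, -0.25, 0, 0.036, 0.0833, 0.4167, -0.25, 0, 0.036, 0.0833, 0.4167, -0.25, 0, 0.036, 0.0833, 0.4167, -0.25, 0, 0.036, 0.0833, 0.4167, -0.25, 0]'; python3 -c "
from h import *
import cv2
cv2.imwrite('pics/side6.png',cv2.resize(arm.grab_frame('side')[180:380,150:400,::-1],None,fx=3,fy=3))
cv2.imwrite('pics/top6.png',cv2.resize(arm.grab_frame('top')[125:296,75:303,::-1],None,fx=3.5,fy=3.5,interpolation=cv2.INTER_CUBIC))"
```

```text
t: 25.32
eef_pos: [0.4097, -0.0097, 0.1674]
ee_rot: [-3.141, -0.0, -0.377]
force: [0.3, 0.6, 0.1]
width: 0.036
gripper_force: 0.0
```

View pics/side6.png

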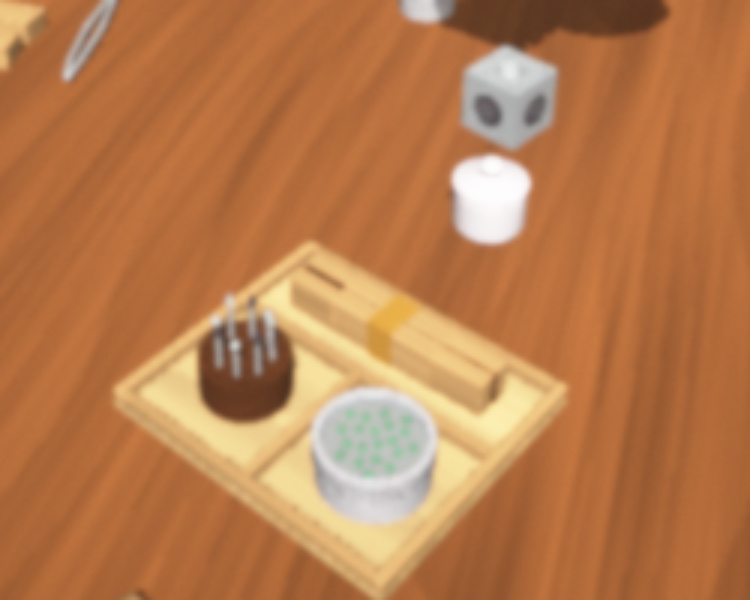

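View pics/top6.png

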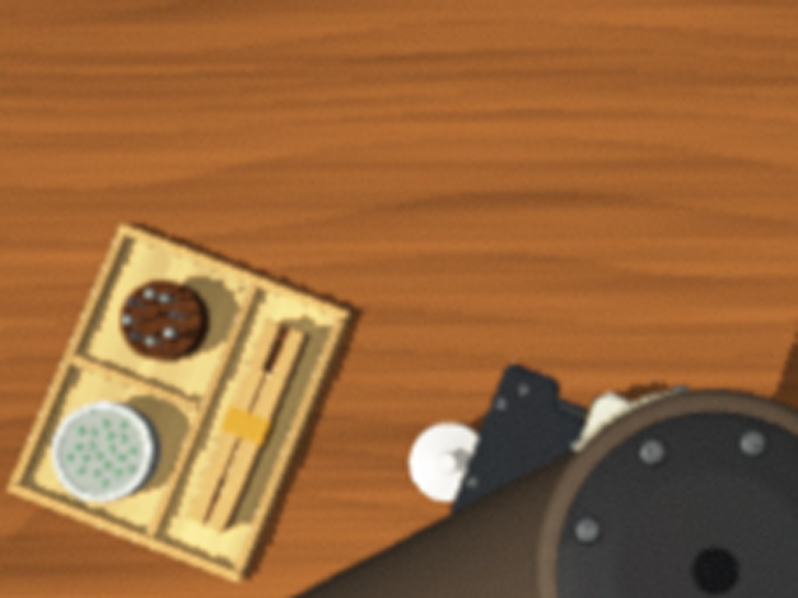

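The clamp lies flat in the long bay (ferrule at (245,424) in the top crop). The bur stand (163,320) and large tin (104,452) are in the square bays, and the jar and doming block haven't moved, so I'll hand in.

```bash
python3 -c "
from station import arm
print(arm.job_done())"
```

```text
the job is handed in; nothing more can be done
None
```

I placed all five pieces upright in their bays and handed the job in at about 25 s of the 104 s allowed. The final side and top pictures showed nothing tipped and the jar, doming block and middle tin undisturbed; no verdict came back.

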